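# Tighten the slicer's recessed clamp screw with the hex key

## Robot

A 7-joint arm with a two-finger parallel gripper is mounted at the origin on the work surface. World frame = base frame: x ahead of the robot, y to its left, z up, the work surface at z = 0. Lengths are in m, angles in rad, forces in N, time in s.
With the tool pointing down it reaches from about 0.425 to 0.875 m from the base axis. Payload 4.7 kg.
Tool frame: the origin (TCP) lies midway between the tips of the shut fingers; the grasp point (between the pads) lies 19 mm behind it; z points along the fingers, y is the direction in which the jaws open and shut (so a half turn about z gives the same grasp; the last joint's range is limited). The gripper opens to 87 mm and grips with 3 to 60 N. Pads are 19 mm wide; open, the fingers measure 117 mm over their backs; the gripper's body (75 mm by 190 mm) begins 51 mm behind the grasp point.
Start: joints at [-1.152, 0.321, -0.07, 1.45, 0.023, 1.371, -0.057], TCP at [0.256, 0.597, 0.203] pointing down, gripper open.
Joint ranges: [-2.86, 2.86], [-0.3, 2.09], [-1.38, 1.24], [0.06, 2.45], [-1.56, 4.7], [0.09, 2.05], [-2.69, 2.69]. Speed limits (rad/s): [2.57, 2.57, 3.14, 3.14, 3.14, 3.14, 3.14].

## Interface

Orientations are given as a rotation vector (axis times angle).
In Python, from bench import monitor, eyes, order gives the robot as it stands. The module is installed in compiled form; this text tells all that it offers.
- The arm moves only by the shell command python3 -m pendant 'ROWS' [FORCE]. ROWS is JSON, a list of rows, each a list of 3 entries, a list of its own where there are three numbers: the turn, a rotation vector about the tool's x, y, z in degrees, then the shift along the tool's x, y, z in m, then the gripper command: -1 is fully open, 1 is shut, values between are in proportion. In form: [[[rx, ry, rz], [tx, ty, tz], hand], ...]. A call has 1 to 8 rows; each row shifts and turns the commanded pose from where the row before left it, along the tool's axes as they then stand; what a row does not reach is not made up. A row lasts 1/8 s, in which the tool goes at most 62.5 mm and 10.7 degrees, less where a joint would pass 70% of its speed; a pose out of reach is approached as far as the arm can. A call is refused whole if a number of a shift passes 0.0625 or a number of a turn 10.7, either way. A call with a gripper value outside its range is refused whole. The fingers move at their own pace and stop on an object; FORCE is the grip in N (left out, the last holds). Time passes only in rows, so rows that do not move let the fingers close. It gives the time, the measured TCP pose, the force and the opening at its end, in the units of the state.
- monitor.get_state(): the state, without advancing time (a new reading comes with each control period).
- eyes.get_image(name): name is "side" or "top" or "wrist"; returns a dict with "color" (480x640x3 uint8, red, green, blue), "range_z" (480x640 float32, m along the optical axis (not along the pixel's ray), 0 where there is no reading), "fx", "fy", "cx", "cy" (pixels), "world_to_cam" (4x4, takes a point from world to camera coordinates). Camera axes: x right, y up, looking along -z (the intrinsics and any distortion apply to the point x, -y, -z); pixel columns grow to the right and rows downward; lengths in m; the calibration is good to about 2 mm. A picture is of the moment at which its call begins.
- order.close_job(): hands the job in, once; it reports no verdict.
The state is a dict: "time": time; "joint_positions": joint angles; "qd": joint speeds; "joint_torque": joint torques, N m; "position": TCP position; "tool_rot": TCP orientation; "ft_force": force on the tool from outside, world axes, zero at the start; "torque": the same for the moment, N m; "grip_width": opening from 0.0 (shut) to 1.0 (fully open).
Only numpy, scipy, OpenCV 4.12 (cv2) and the standard library are available. Lean on these libraries where they do the work, as an engineer would, in place of code of your own. Each camera call takes 0.05 s, during which the arm holds its last target.

## Task

The blade holder of the vegetable slicer has worked loose. Take the largest T-handle hex key from its stand, feel it into the screw hidden at the bottom of the round boss at the front of the slicer by turning it under light pressure until it drops in (do not force it), and tighten the screw clockwise until it comes up firm. Then put the key back in the hole it came from, upright and let go, and leave everything else standing where it is.

Things in the scene. Friction and masses are not known exactly. Their poses are not given: they have to be found in the camera images.
- key_large: Largest of three T-handle hex keys (about 0.45 kg): bright shaft 80 mm long, six-sided, 17 mm across flats (19.6 over corners), its last 5 mm a round tapered 17 mm nose; red neck above. Origin: centre of the shaft's tip; z points up the shaft; x runs along the cross bar and through two corners of the hexagon. In the stand the neck rests on the top plate and the tip hangs 4 mm above the table.
- key_bar (a point): Centre of the large key's handle, 107 mm above its tip, axes of the key: a red flat-sided cross bar, 90 mm long (x), 20 mm thick (y), 30 mm high, its top 122 mm above the tip. Below it is the round neck, 33 mm diameter, 80 to 92 mm above the tip. The bar is free on both sides for fingers.
- key_medium: The middle T-handle key (12 mm across flats, 80 mm shaft, bar 66 x 15 x 25 mm), too thin for this screw; same frame. To be left in the stand.
- key_small: The smallest T-handle key (8 mm across flats, 80 mm shaft, bar 48 x 12 x 22 mm), too thin for this screw; same frame. To be left in the stand.
- key_stand: Grey bent-sheet stand, fixed to the table: top plate 70 x 205 mm, its top face 84 mm above the table, with three round holes of 24 mm diameter, 66 mm apart in a row along its y axis (middle one at its centre). Origin: centre of its footprint on the table. The keys stand in the holes in any order, cross bars along the stand's x axis.
- slicer: White and aluminium vegetable turning slicer, fixed, 370 mm long along its y axis: upright blade holder (top 167 mm above the table) at the right end as the robot sees it, radish and crank to the left. Origin: on the table, on the vertical axis of the boss that stands out in front (-x) of the blade holder, whose near edge is 57 mm from that axis.
- boss_mouth (a point): Centre of the open top of the round aluminium boss, 40 mm above the table, axes of the slicer. The boss is 46 mm across with a round 32 mm bore, square-edged; the clamp screw's head lies at the bottom of it.
- screw_rim (a point): Centre of the screw head's rim, 22 mm below the mouth of the boss. Hexagon socket, 17.6 mm across flats, 14 mm deep; how it is turned cannot be read and changes from start to start. The key's nose enters at any angle, but unless the hexagons match (within about 0.1 rad) the key stops with its tip 5 mm below the rim; where they match it drops on to 14 mm.
- clamp_screw (a joint): Angle of the clamp screw in rad; grows as it is turned clockwise seen from above (tightened). It starts between 0.1 and 0.6 and comes up firm against a hard stop at 1.60. It turns stiffly (about 0.12 N m) and stays where it is left. Only the large key turns it; key and socket have about 0.07 rad of play either way.
- shaker: Clear jar with a blue lid, 60 mm diameter, 85 mm high. Origin: centre of its underside. Bystander.
- tumbler: Drinking glass, 68 mm diameter, 100 mm high. Origin: centre of its underside. Bystander.
- soup_bowl: Dark red lacquer bowl, 110 mm diameter, 55 mm high. Origin: centre of its underside. Bystander.
- sauce_dish: White sauce dish, 90 mm diameter, 20 mm high. Origin: centre of its underside. Bystander.
- comb_cassette: White spare comb cassette for the slicer, 50 x 125 x 12 mm, lying flat. Origin: centre of its underside. Bystander.
Not all that is in view belongs to the job. What is shaped like the key_large but purple or yellow is not meant.

How it is judged:
On the way, in this order (a step that is already met when the one before it is completed fails the run):
1. the large key has dropped into the socket: its tip at least 9.5 mm below the screw's rim and within 4 mm of the boss axis (z of key_large in the frame of boss_mouth below -0.0315 m and horizontal distance between key_large and boss_mouth below 0.004 m), for 0.1 s.
2. the screw has been tightened (past 1.52 rad of 1.60) with the key in the socket (value of joint clamp_screw above 1.52 rad and z of key_large in the frame of boss_mouth below -0.03 m), for 0.1 s.
At the end, for the whole second after the job is handed in: The clamp screw, once tightened, still stands at more than 1.44 rad (stop at 1.60), and the large key stands at rest and upright (within 0.1 rad) in the hole it came from, its tip within 8 mm of where it started (value of joint clamp_screw above 1.44 rad and distance of key_large from where it was at the start of the episode below 0.008 m and angle between key_large's own z axis and vertical below 0.1 rad and linear speed of key_large below 0.02 m/s); the robot touches nothing.
It fails at once if the key is pushed hard against the screw's rim (more than 60 N) before it has dropped in (contact force between key_large and clamp_screw above 60 N and z of key_large in the frame of boss_mouth above -0.0315 m).
It fails at once if the screw is overtightened (more than 200 N in all between key and socket) (contact force between key_large and clamp_screw above 200 N).
It fails at once if the key is rammed against the slicer (more than 60 N) (contact force between key_large and slicer above 60 N).
It fails at once if another key is moved more than 20 mm (distance of any of key_medium, key_small from where it was at the start of the episode above 0.02 m).
It fails at once if a thing on the table is moved more than 20 mm (distance of any of shaker, tumbler, soup_bowl, sauce_dish, comb_cassette from where it was at the start of the episode above 0.02 m).
It also fails if it takes over 64 s, if anything falls off the work surface, if the arm or the gripper's body presses on something with over 40 N, if the wrist force passes 120 N, or if a joint passes its speed limit or range.

## Working session

There is one attempt and no reset: what is moved stays moved. The work goes in short steps, Python scripts to look and compute and a shell command to move; the robot and the scene stay as the last step left them, time stands still between calls to the robot, and variables do not carry over. Pictures are saved under pics/ and viewed, and the job is handed in when it is done.

```bash
mkdir -p pics
python3 - <<'E'
from bench import monitor, eyes
import cv2, numpy as np
s=monitor.get_state(); print(s)
for n in ["side","top","wrist"]:
    d=eyes.get_image(n); cv2.imwrite(f"pics/{n}0.png",d["color"][:,:,::-1]); np.savez(f"{n}0.npz",**d)
    print(n,d["fx"],d["fy"],d["cx"],d["cy"],np.round(d["world_to_cam"],3).tolist(), d.keys())
E
```

```text
{'time': 0.0, 'joint_positions': array([-1.1519146 ,  0.32184676, -0.07008539,  1.45168268,  0.02259813,
        1.37080474, -0.05690052]), 'qd': array([-0.00031329,  0.00026592,  0.0003566 ,  0.00014681, -0.00076383,
        0.00182162,  0.00095562]), 'joint_torque': array([ 1.85775007e-04, -4.91292751e+01, -4.03902456e-01, -3.12518835e+01,
       -6.39309967e-02,  4.43001674e-02,  2.03352815e-04]), 'position': array([0.25579219, 0.59689975, 0.20144228]), 'tool_rot': array([-6.31390772e-01, -3.07718583e+00,  3.03404909e-03]), 'ft_force': array([-0.12172797,  0.72794092, -0.51177402]), 'torque': array([-0.00428225, -0.02389975, -0.00096415]), 'grip_width': 0.9964399490059594}
side 589.4903196695359 589.4903196695359 326.41746638892704 244.03549163887078 [[0.994, -0.111, -0.004, -0.588], [0.067, 0.576, 0.814, -0.098], [-0.088, -0.81, 0.58, -1.368], [0.0, 0.0, 0.0, 1.0]] dict_keys(['color', 'range_z', 'fx', 'fy', 'cx', 'cy', 'world_to_cam'])
top 473.9811260363646 473.9811260363646 316.4961540129808 233.08542738158243 [[0.017, -1.0, 0.012, -0.043], [0.982, 0.019, 0.188, -0.592], [-0.188, 0.009, 0.982, -0.968], [0.0, 0.0, 0.0, 1.0]] dict_keys(['color', 'range_z', 'fx', 'fy', 'cx', 'cy', 'world_to_cam'])
wrist 336.6311473119946 336.6311473119946 318.47597450528843 241.10187419010603 [[0.394, 0.919, -0.002, -0.65], [-0.886, 0.379, -0.268, 0.032], [-0.246, 0.108, 0.963, -0.392], [0.0, 0.0, 0.0, 1.0]] dict_keys(['color', 'range_z', 'fx', 'fy', 'cx', 'cy', 'world_to_cam'])
```

View pics/top0.png

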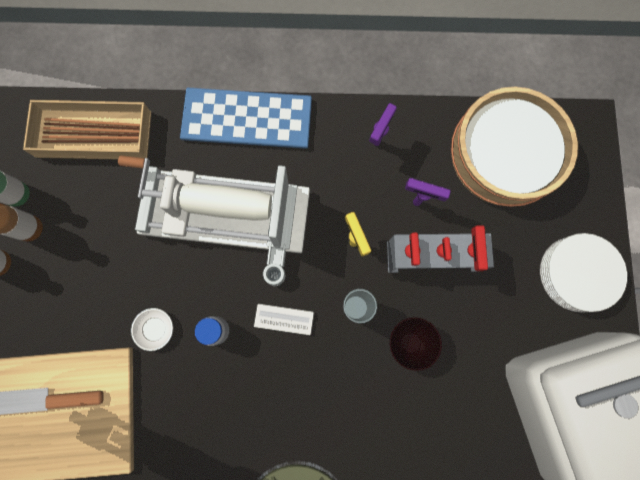

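View pics/side0.png

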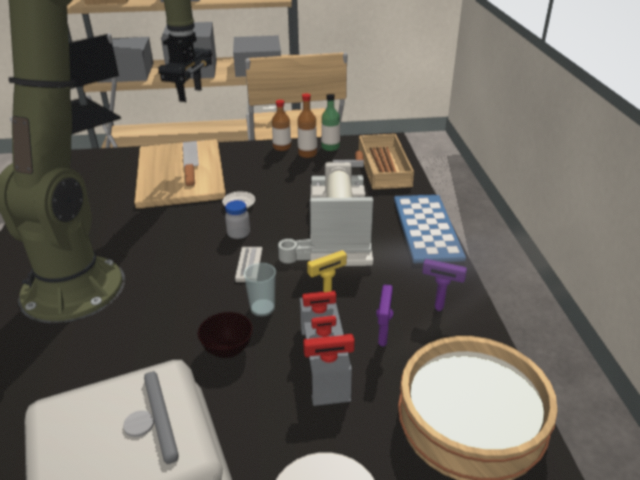

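View pics/wrist0.png

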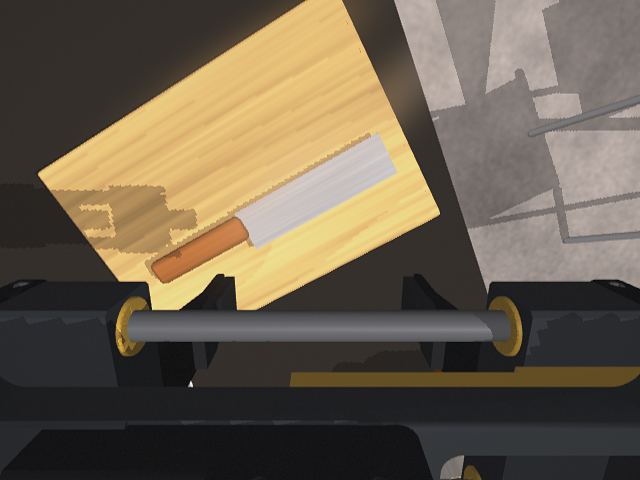

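In the top view the red keys on the stand are at (414,249), (445,249) and (480,248). The one at (480,248) has the longest bar. The yellow (358,234) and purple (384,123), (428,190) ones are decoys. An enlarged crop should confirm this.

```bash
cat > h.py <<'E'
import numpy as np
def w(d,u,v,z=None,hz=None):
    """pixel->world by depth, or on plane of height hz"""
    T=np.linalg.inv(np.array(d["world_to_cam"])); r=np.array([(u-d["cx"])/d["fx"],-(v-d["cy"])/d["fy"],-1.0])
    if hz is not None:
        a=T[:3,:3]@r; t=(hz-T[2,3])/a[2]
    else:
        t=float(d["range_z"][int(round(v)),int(round(u))]) if z is None else z
    return T[:3,:3]@(r*t)+T[:3,3]
def pix(d,p):
    c=np.array(d["world_to_cam"])@np.r_[p,1]
    return c[0]/-c[2]*d["fx"]+d["cx"], -c[1]/-c[2]*d["fy"]+d["cy"]
E
python3 - <<'E'
import numpy as np,cv2
from h import *
d=dict(np.load("top0.npz"))
c=d["color"][:,:,::-1]
a=cv2.resize(c[215:285,380:500],None,fx=6,fy=6,interpolation=cv2.INTER_CUBIC)
b=cv2.resize(c[250:300,250:300],None,fx=8,fy=8,interpolation=cv2.INTER_CUBIC)
cv2.imwrite("pics/cropa.png",a);cv2.imwrite("pics/cropb.png",b)
# red bars
hsv=cv2.cvtColor(c,cv2.COLOR_BGR2HSV)
m=(((hsv[...,0]<8)|(hsv[...,0]>172))&(hsv[...,1]>160)&(hsv[...,2]>90)).astype(np.uint8)
m[:215]=0;m[290:]=0;m[:,:380]=0;m[:,500:]=0
n,l,st,ce=cv2.connectedComponentsWithStats(m)
for i in range(1,n):
    if st[i,4]<30: continue
    v,u=np.nonzero(l==i)
    P=np.array([w(d,x,y) for x,y in zip(u,v)])
    zt=np.percentile(P[:,2],95); T=P[P[:,2]>zt-0.008]
    r=cv2.minAreaRect((T[:,:2]*1000).astype(np.float32))
    print(st[i],ce[i],zt,r)
# plate top
vv,uu=np.mgrid[215:290,380:500]
P=np.array([w(d,x,y) for x,y in zip(uu.ravel(),vv.ravel())])
T=P[abs(P[:,2]-0.084)<0.006]; 
print("plate",len(T),np.median(T[:,2]),cv2.minAreaRect((T[:,:2]*1000).astype(np.float32)))
# boss
vv,uu=np.mgrid[250:300,255:300]
P=np.array([w(d,x,y) for x,y in zip(uu.ravel(),vv.ravel())])
T=P[abs(P[:,2]-0.040)<0.004]
print("boss",len(T),np.median(T[:,2]),T[:,:2].min(0),T[:,:2].max(0))
s=dict(np.load("side0.npz"))
E
```

```text
[472 225  16  45 494] [479.9048583  247.54251012] 0.12843991531545518 ((467.52020263671875, -216.21434020996094), (82.71601104736328, 399.90850830078125), 31.211593627929688)
[405 232  15  33 296] [413.53378378 248.7972973 ] 0.12304480662567441 ((474.0182800292969, -145.21890258789062), (53.60089111328125, 280.1287841796875), 42.441368103027344)
[437 238  14  22 195] [444.75384615 249.19487179] 0.11948221172337575 ((472.09393310546875, -171.31236267089844), (40.01990509033203, 326.624267578125), 33.25358581542969)
[468 244   6  13  57] [470.92982456 249.78947368] 0.10409068271424139 ((554.8291015625, -353.68719482421875), (24.975385665893555, 3.7916557788848877), 5.610396385192871)
plate 2179 0.08378556046873686 ((554.4679565429688, -298.7626647949219), (70.83943939208984, 206.3727569580078), 1.8388519287109375)
boss 248 0.039215745820673 [0.48217744 0.03715511] [0.55672646 0.0814787 ]
```

View pics/cropa.png

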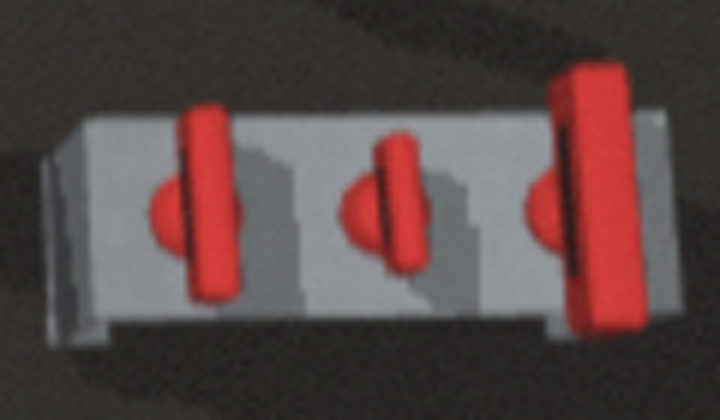

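View pics/cropb.png

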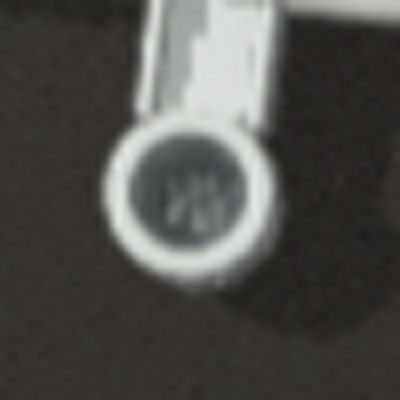

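The key at (480,248) is confirmed as large: its red bar is clearly longest, and nothing purple or yellow stands on the stand. The boss shows at about (273.5,274). Next I compute the precise positions and the wrist camera geometry.

Run:
```python
import numpy as np,cv2
from h import *
from scipy.spatial.transform import Rotation as R
d=dict(np.load("top0.npz"))
for p in [(575,63),(628,63),(645,328),(585,332)]:
    print(np.round(w(d,380+(p[0]+.5)/6-.5,215+(p[1]+.5)/6-.5,hz=0.126),4))
# boss circle fit on brightness
g=cv2.cvtColor(d["color"],cv2.COLOR_RGB2GRAY)
for p in [(103,193),(277,193),(190,275),(130,192),(246,192),(188,133),(188,252)]:
    print("boss",np.round(w(d,250+(p[0]+.5)/8-.5,250+(p[1]+.5)/8-.5,hz=0.04),4))
# holder near edge / slicer base edges
for u,v in [(266,250),(302,250),(309,186),(281,168),(140,238)]: print(u,v,np.round(w(d,u,v),4))
k=dict(np.load("wrist0.npz")); T=np.linalg.inv(k["world_to_cam"])
Rt=R.from_rotvec([-6.31390772e-01, -3.07718583e+00,  3.03404909e-03]).as_matrix(); p=[0.25579219, 0.59689975, 0.20144228]
print("cam in tool",Rt.T@(T[:3,3]-p),"look",Rt.T@-T[:3,2]); print(Rt)
```

```text
[ 0.6017 -0.3537  0.126 ]
[ 0.6021 -0.3716  0.126 ]
[ 0.5122 -0.3728  0.126 ]
[ 0.5105 -0.3528  0.126 ]
boss [0.504  0.0824 0.04  ]
boss [0.5048 0.0355 0.04  ]
boss [0.4824 0.0582 0.04  ]
boss [0.5044 0.0751 0.04  ]
boss [0.505  0.0439 0.04  ]
boss [0.5207 0.06   0.04  ]
boss [0.4885 0.0589 0.04  ]
266 250 [ 5.62e-01  8.06e-02 -4.00e-04]
302 250 [ 0.5604 -0.0013  0.0199]
309 186 [ 0.7139 -0.0137  0.0011]
281 168 [0.7008 0.0407 0.1661]
140 238 [ 0.5848  0.3685 -0.0045]
cam in tool [ 0.0744238   0.00104036 -0.18283326] look [-2.68197787e-01 -2.27238402e-04  9.63363844e-01]
[[-9.19200410e-01  3.93789467e-01 -6.79557181e-04]
 [ 3.93790041e-01  9.19198589e-01 -1.83252704e-03]
 [-9.69818457e-05 -1.95206246e-03 -9.99998090e-01]]
```

```bash
python3 -m pendant '[[[0,0,0],[-0.02,-0.018,-0.006],-1],[[0,0,0],[-0.044,-0.04,-0.006],-1],[[0,0,0],[-0.044,-0.04,-0.006],-1],[[0,0,0],[-0.044,-0.04,-0.006],-1],[[0,0,0],[-0.044,-0.04,-0.006],-1],[[0,0,0],[-0.044,-0.04,-0.006],-1],[[0,0,0],[-0.044,-0.04,-0.006],-1],[[0,0,0],[-0.044,-0.04,-0.006],-1]]'
python3 -m pendant '[[[0,0,0],[-0.044,-0.04,0],-1],[[0,0,0],[-0.044,-0.04,0],-1],[[0,0,0],[-0.022,-0.02,0],-1],[[0,0,-8.3],[0,0,0],-1],[[0,0,-8.3],[0,0,0],-1],[[0,0,-8.4],[0,0,0],-1],[[0,0,0],[0,0,0],-1]]'
python3 - <<'E'
from bench import monitor, eyes
import cv2, numpy as np
s=monitor.get_state(); print(s)
n="wrist";d=eyes.get_image(n); cv2.imwrite(f"pics/{n}1.png",d["color"][:,:,::-1]); np.savez(f"{n}1.npz",**d,pos=s["position"],rot=s["tool_rot"])
E
```

```text
time: 1.15
position: [0.4406, 0.1925, 0.2507]
tool_rot: [0.631, 3.077, 0.001]
ft_force: [0.2, 0.3, 0.1]
grip_width: 1.004
time: 2.02
position: [0.5017, 0.0591, 0.2503]
tool_rot: [0.047, -3.141, 0.0]
ft_force: [0.1, 0.6, 0.2]
grip_width: 0.998
{'time': 2.025, 'joint_positions': array([-0.59493345, -0.02102755,  0.42128857,  1.74280235,  0.00868409,
        1.4184169 ,  1.4256699 ]), 'qd': array([-0.00046916,  0.00051253, -0.00051449, -0.00172129, -0.0013794 ,
       -0.0016083 , -0.05014096]), 'joint_torque': array([ 3.00053903e-02, -2.71502388e+01, -2.58735549e-01, -3.15120864e+01,
        5.24288602e-02,  8.03736574e-02,  5.14917690e-01]), 'position': array([0.50169252, 0.05907922, 0.25031306]), 'tool_rot': array([ 4.69945567e-02, -3.14081267e+00,  8.39671124e-05]), 'ft_force': array([0.13136677, 0.57160141, 0.19774671]), 'torque': array([ 0.02284146, -0.00790727, -0.03109301]), 'grip_width': 0.998458537171044}
```

View pics/wrist1.png

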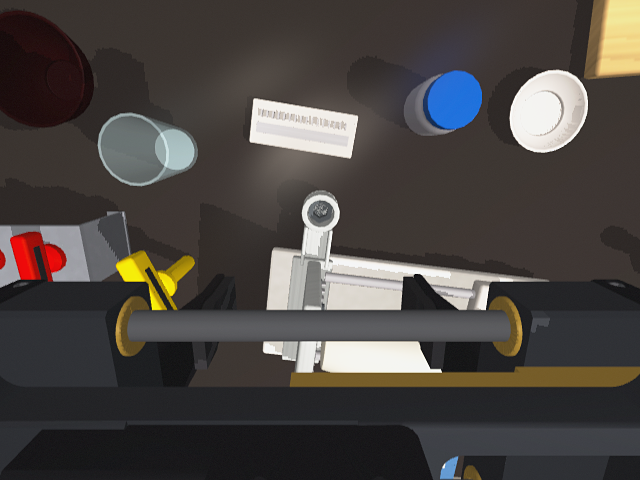

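The wrist view shows the boss mouth at about (320,211) and the slicer body below it. j7 = 1.43 and clockwise lowers it, so there is plenty of room. I'll enlarge the boss.

Run:
```python
import numpy as np,cv2
from h import *
d=dict(np.load("wrist1.npz"))
cv2.imwrite("pics/w1crop.png",cv2.resize(d["color"][185:240,290:350,::-1],None,fx=10,fy=10,interpolation=cv2.INTER_CUBIC))
vv,uu=np.mgrid[185:240,290:350]
P=np.array([w(d,x,y) for x,y in zip(uu.ravel(),vv.ravel())])
T=P[abs(P[:,2]-0.040)<0.002]; T=T[T[:,0]<0.54]
print(len(T),np.median(T[:,2]),T.min(0),T.max(0))
```

```text
643 0.04017098105900835 [0.48100439 0.03968209 0.0380187 ] [0.53504812 0.08502513 0.04195936]
```

View pics/w1crop.png

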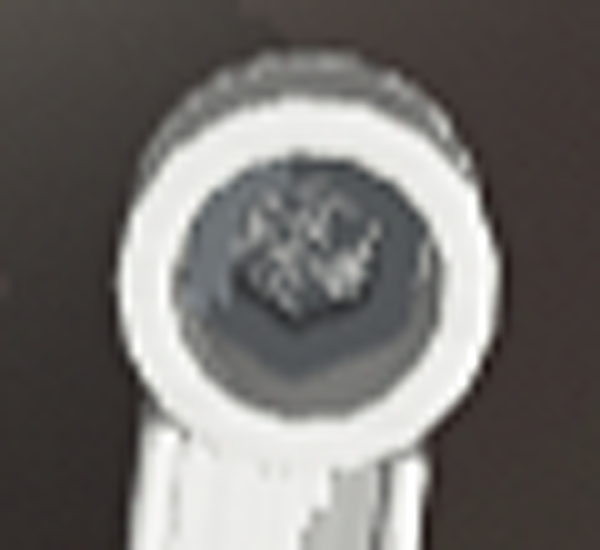

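```bash
python3 -m pendant '[[[0,0,0],[-0.003,-0.03,-0.01],-1],[[0,0,0],[-0.006,-0.06,-0.01],-1],[[0,0,0],[-0.006,-0.06,-0.01],-1],[[0,0,0],[-0.006,-0.06,-0.01],-1],[[0,0,0],[-0.006,-0.06,-0.01],-1],[[0,0,0],[-0.006,-0.06,-0.01],-1],[[0,0,0],[-0.006,-0.06,-0.01],-1],[[0,0,0],[-0.002,-0.034,-0.01],-1]]'
python3 -m pendant '[[[0,0,0],[0,0,0],-1],[[0,0,0],[0,0,0],-1]]'
python3 - <<'E'
from bench import monitor, eyes
import cv2, numpy as np
from h import *
d=dict(np.load("wrist1.npz")); print("boss",w(d,320.25,212.9,hz=0.04), d["pos"],d["rot"])
s=monitor.get_state(); print(s["position"],s["tool_rot"],s["joint_positions"])
n="wrist";d=eyes.get_image(n); cv2.imwrite(f"pics/{n}2.png",d["color"][:,:,::-1]); np.savez(f"{n}2.npz",**d,pos=s["position"],rot=s["tool_rot"])
E
```

```text
time: 3.08
position: [0.5554, -0.3666, 0.3302]
tool_rot: [0.041, -3.14, 0.002]
ft_force: [-0.1, 0.7, -0.8]
grip_width: 1.003
time: 3.32
position: [0.5566, -0.3623, 0.33]
tool_rot: [0.049, -3.141, -0.002]
ft_force: [0.5, 1.1, -0.5]
grip_width: 1.003
boss [0.5023119  0.06248633 0.04      ] [0.50169252 0.05907922 0.25031306] [ 4.69945567e-02 -3.14081267e+00  8.39671124e-05]
[ 0.55657276 -0.36226288  0.33000786] [ 4.89733915e-02 -3.14087828e+00 -2.10083956e-03] [ 6.30815747e-05  3.96447160e-01  7.84353237e-01  1.21219730e+00
 -2.77679063e-01  1.63979409e+00  2.32675541e+00]
```

View pics/wrist2.png

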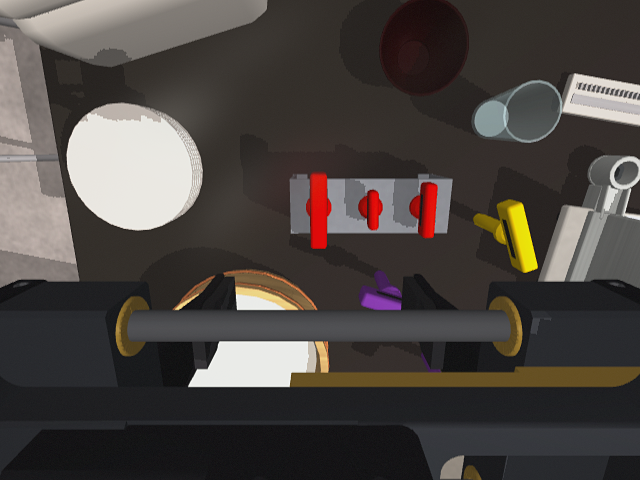

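Run:
```python
import numpy as np,cv2
from h import *
d=dict(np.load("wrist2.npz"))
cv2.imwrite("pics/w2crop.png",cv2.resize(d["color"][165:255,285:355,::-1],None,fx=6,fy=6,interpolation=cv2.INTER_CUBIC))
c=d["color"][:,:,::-1]; hsv=cv2.cvtColor(np.ascontiguousarray(c),cv2.COLOR_BGR2HSV)
```

```text
(no output)
```

View pics/w2crop.png

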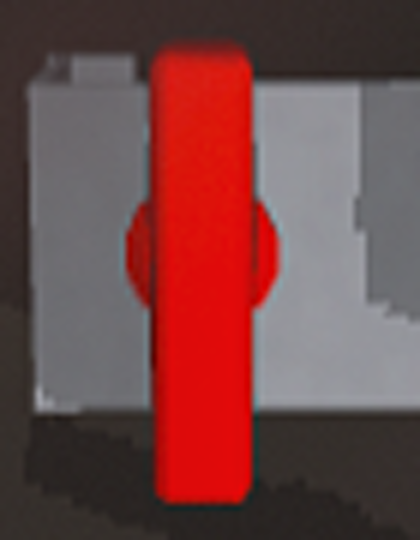

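Run:
```python
import numpy as np
from h import *
d=dict(np.load("wrist2.npz"))
q=[w(d,285+(a+.5)/6-.5,165+(b+.5)/6-.5,hz=0.126) for a,b in [(152,57),(252,57),(251,502),(157,502)]]
print(np.round(q,4)); c=np.mean(q,0); print("bar",c)
v=(np.array(q[2])+q[3]-q[0]-q[1]); print("ang",np.degrees(np.arctan2(v[1],v[0])), np.linalg.norm(v)/2)
b=np.array([0.5023119,0.06248633,0.04]); print("tcp-rel bar",c-d["pos"]); d1=np.load("wrist1.npz"); print("tcp-rel boss",b-d1["pos"])
```

```text
[[ 0.5119 -0.3718  0.126 ]
 [ 0.5113 -0.353   0.126 ]
 [ 0.5987 -0.3499  0.126 ]
 [ 0.5993 -0.3687  0.126 ]]
bar [ 0.55528417 -0.36086511  0.126     ]
ang 2.0115940338740397 0.0874959057000176
tcp-rel bar [-0.00128859  0.00139777 -0.20400786]
tcp-rel boss [ 0.00061938  0.00340711 -0.21031306]
```

Both cameras agree on the bar-to-boss offset, about (-0.0525, +0.4227). The large bar is under the tool now, so I descend.

```bash
python3 -m pendant '[[[0,0,0],[0,0,0.04],-1],[[0,0,0],[0,0,0.05],-1],[[0,0,0],[0,0,0.05],-1],[[0,0,0],[0,0,0.04],-1],[[0,0,0],[0,0,0.02],-1],[[0,0,0],[0,0,0],-1]]'
python3 - <<'E'
from bench import monitor, eyes
import cv2, numpy as np
s=monitor.get_state(); print(s["position"],s["tool_rot"],s["ft_force"])
for n in ["wrist","side"]:
    d=eyes.get_image(n); cv2.imwrite(f"pics/{n}3.png",d["color"][:,:,::-1])
E
```

```text
time: 4.12
position: [0.5563, -0.3617, 0.1298]
tool_rot: [0.052, -3.14, -0.002]
ft_force: [-0.4, 0.5, 0.7]
grip_width: 0.999
[ 0.5562872  -0.36165452  0.12975707] [ 5.17616959e-02 -3.13977818e+00 -2.45773244e-03] [-0.36860436  0.52520929  0.66170146]
```

View pics/wrist3.png

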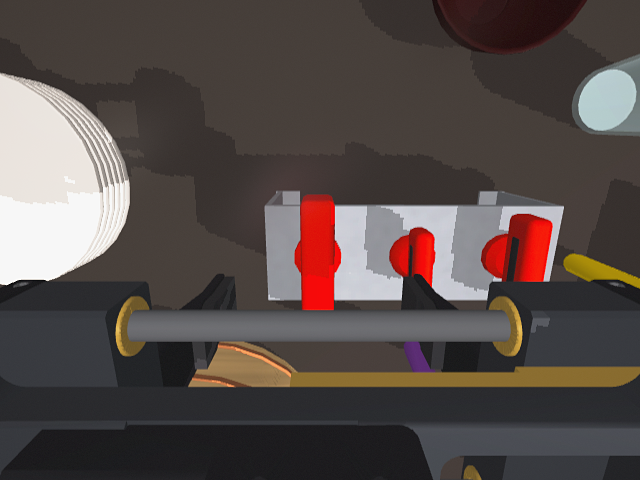

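The bar (col 318) is midway between the fingers. The small key's bar is close to the right finger's back, so I partly close the fingers first, then go down and grip.

```bash
python3 -m pendant '[[[0,0,0],[0,0,0],-0.05],[[0,0,0],[0,0,0],-0.05],[[0,0,0],[0,0,0],-0.05],[[0,0,0],[0,0,0],-0.05]]'
python3 -m pendant '[[[0,0,0],[0,0,0.015],-0.05],[[0,0,0],[0,0,0.012],-0.05],[[0,0,0],[0,0,0],-0.05],[[0,0,0],[0,0,0],-0.05]]'
```

```text
time: 4.72
position: [0.5563, -0.3634, 0.1307]
tool_rot: [-0.049, 3.141, -0.0]
ft_force: [-0.9, -0.2, -0.3]
grip_width: 0.632
time: 5.22
position: [0.5562, -0.3634, 0.1034]
tool_rot: [0.049, -3.141, -0.0]
ft_force: [-0.3, 0.2, 0.0]
grip_width: 0.525
```

```bash
python3 -m pendant '[[[0,0,0],[0,0,0],1],[[0,0,0],[0,0,0],1],[[0,0,0],[0,0,0],1],[[0,0,0],[0,0,0],1],[[0,0,0],[0,0,0],1],[[0,0,0],[0,0,0],1]]' 40
python3 - <<'E'
from bench import monitor
s=monitor.get_state(); print(s)
E
```

```text
time: 5.98
position: [0.5565, -0.3629, 0.1038]
tool_rot: [-0.05, 3.141, 0.001]
ft_force: [-0.6, 1.8, 1.9]
grip_width: 0.215
{'time': 5.975, 'joint_positions': array([-0.0063052 ,  0.49051731,  0.73208528,  1.55594397, -0.34180053,
        1.22710302,  2.3860737 ]), 'qd': array([ 0.00299058,  0.0004081 , -0.00157834,  0.00050072,  0.00095508,
       -0.00100091, -0.00204837]), 'joint_torque': array([ 1.03208642e+00, -4.58682454e+01,  1.10795143e+01, -2.79446143e+01,
        4.83738128e-01, -6.78830557e-01, -2.30779988e-03]), 'position': array([ 0.5564562 , -0.36288208,  0.10375455]), 'tool_rot': array([-5.01309151e-02,  3.14089042e+00,  1.10529019e-03]), 'ft_force': array([-0.56775059,  1.75567264,  1.92947169]), 'torque': array([ 0.56390006,  0.16898886, -0.01892603]), 'grip_width': 0.21455715658429966}
```

```bash
python3 -m pendant '[[[0,0,0],[0,0,-0.02],1],[[0,0,0],[0,0,-0.04],1],[[0,0,0],[0,0,-0.05],1],[[0,0,0],[0,0,-0.05],1],[[0,0,0],[0,0,-0.03],1],[[0,0,0],[0,0,-0.01],1]]'
python3 -m pendant '[[[0,0,0],[0.004,0.0442,0],1],[[0,0,0],[0.005,0.055,0],1],[[0,0,0],[0.005,0.055,0],1],[[0,0,0],[0.005,0.055,0],1],[[0,0,0],[0.005,0.055,0],1],[[0,0,0],[0.005,0.055,0],1],[[0,0,0],[0.005,0.055,0],1],[[0,0,0],[0.005,0.05,0],1]]'
python3 -m pendant '[[[0,0,0],[0,0,0],1],[[0,0,0],[0,0,0.03],1],[[0,0,0],[0,0,0.03],1],[[0,0,0],[0,0,0],1]]'
python3 - <<'E'
from bench import monitor, eyes
import cv2, numpy as np
s=monitor.get_state(); print(s)
for n in ["wrist","side","top"]:
    d=eyes.get_image(n); cv2.imwrite(f"pics/{n}4.png",d["color"][:,:,::-1]); np.savez(f"{n}4.npz",**d)
E
```

```text
time: 6.72
position: [0.5562, -0.3646, 0.306]
tool_rot: [-0.048, 3.139, -0.004]
ft_force: [0.9, 0.3, -5.8]
grip_width: 0.213
time: 7.72
position: [0.5025, 0.0611, 0.3022]
tool_rot: [0.05, -3.139, 0.001]
ft_force: [0.7, -0.4, -4.8]
grip_width: 0.214
time: 8.22
position: [0.5014, 0.058, 0.2403]
tool_rot: [0.048, -3.134, 0.004]
ft_force: [-1.0, 0.8, -4.1]
grip_width: 0.213
{'time': 8.225, 'joint_positions': array([-0.66356642, -0.01481453,  0.49321628,  1.75652221,  0.00838372,
        1.40524807,  1.42931188]), 'qd': array([-0.00053468, -0.01906826, -0.0041276 , -0.07410653, -0.00284339,
        0.02803922, -0.00287928]), 'joint_torque': array([ 3.23880973e-03, -2.80188650e+01, -2.06823028e-01, -3.35195589e+01,
        8.00164766e-02, -4.65831365e-01,  1.63523806e-02]), 'position': array([0.50140254, 0.05802344, 0.24033639]), 'tool_rot': array([ 0.04756405, -3.13438675,  0.00366992]), 'ft_force': array([-1.04527603,  0.77325184, -4.08986555]), 'torque': array([-0.01620274,  0.22590065, -0.0035244 ]), 'grip_width': 0.21300178591290467}
```

View pics/wrist4.png

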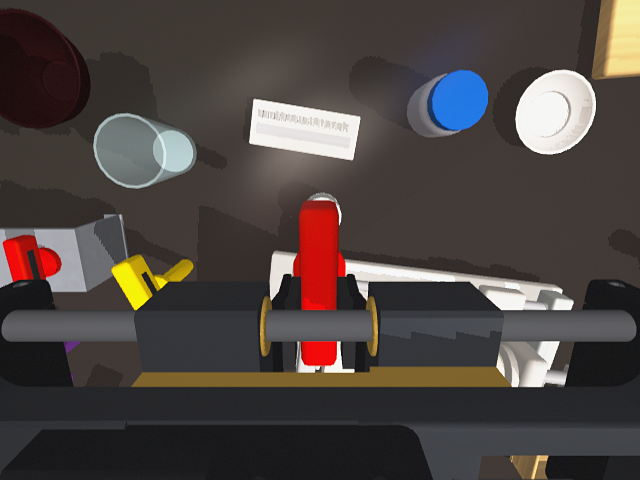

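View pics/side4.png

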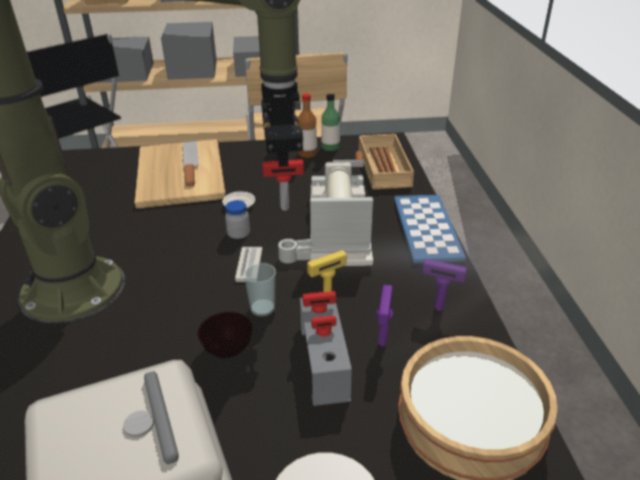

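The key hangs upright above the boss, seen in the side view at (284,185). The stand hole is empty. I let it settle and read the pose.

```bash
python3 -m pendant '[[[0,0,0],[0,0,0],1],[[0,0,0],[0,0,0],1]]'; python3 -m pendant '[[[0,0,0],[0,0,0],1]]'; python3 -m pendant '[[[0,0,0],[0,0,0],1]]'
python3 - <<'E'
from bench import monitor
s=monitor.get_state(); print(s["tool_rot"],s["position"])
E
```

```text
time: 8.62
position: [0.5044, 0.0594, 0.2444]
tool_rot: [-0.049, 3.14, 0.001]
ft_force: [-0.5, 0.1, -4.3]
grip_width: 0.212
time: 8.75
position: [0.5041, 0.0595, 0.244]
tool_rot: [-0.05, 3.141, 0.0]
ft_force: [-0.0, -0.1, -5.4]
grip_width: 0.219
time: 8.88
position: [0.5039, 0.0594, 0.2437]
tool_rot: [-0.05, 3.141, 0.0]
ft_force: [-0.3, -0.2, -6.1]
grip_width: 0.212
[-4.96362555e-02  3.14097104e+00  1.84607369e-04] [0.50391407 0.05943511 0.24368788]
```

```bash
python3 -m pendant '[[[0,0,0],[0,0,0.03],1],[[0,0,0],[0,0,0.04],1],[[0,0,0],[0,0,0.02],1],[[0,0,0],[0,0,0],1],[[0,0,0],[0,0,0],1],[[0,0,0],[0,0,0],1]]'
python3 - <<'E'
from bench import monitor, eyes
import cv2, numpy as np
s=monitor.get_state(); print(s["position"],s["tool_rot"])
for n,sl in [("side",(slice(140,290),slice(230,390))),("top",(slice(180,330),slice(200,360)))]:
    d=eyes.get_image(n); cv2.imwrite(f"pics/{n}5.png",cv2.resize(d["color"][sl][:,:,::-1],None,fx=4,fy=4,interpolation=cv2.INTER_CUBIC)); np.savez(f"{n}5.npz",**d)
E
```

```text
time: 9.62
position: [0.505, 0.0596, 0.155]
tool_rot: [-0.05, 3.139, 0.001]
ft_force: [0.0, 0.6, -5.4]
grip_width: 0.211
[0.50495824 0.05964025 0.15500454] [-4.95367385e-02  3.13863755e+00  1.28148912e-03]
```

View pics/side5.png

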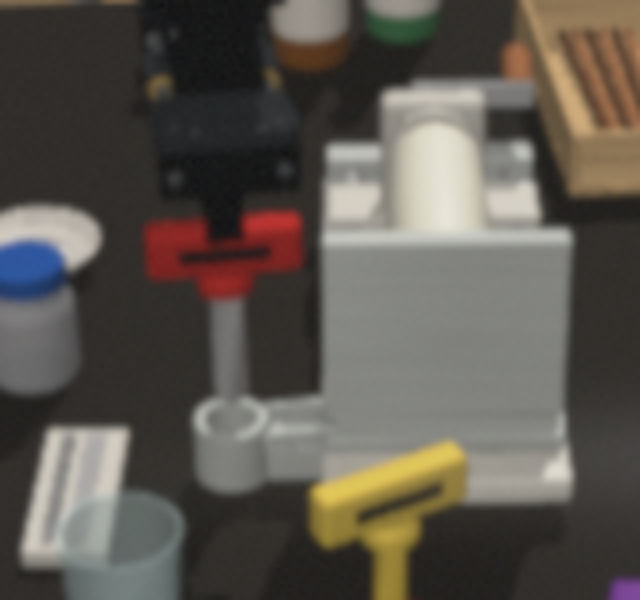

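The shaft tip is over the boss mouth, well centred. I go down into the bore gently.

```bash
python3 -m pendant '[[[0,0,0],[0,0,0.012],1],[[0,0,0],[0,0,0.01],1],[[0,0,0],[0,0,0.006],1],[[0,0,0],[0,0,0],1],[[0,0,0],[0,0,0],1]]'
python3 -m pendant '[[[0,0,0],[0,0,0.003],1],[[0,0,0],[0,0,0.003],1],[[0,0,0],[0,0,0],1]]'
python3 -m pendant '[[[0,0,0],[0,0,0.002],1],[[0,0,0],[0,0,0.0],1]]'
```

```text
time: 10.35
position: [0.5041, 0.0594, 0.1257]
tool_rot: [-0.05, 3.141, 0.0]
ft_force: [0.8, 0.0, -5.1]
grip_width: 0.212
time: 10.72
position: [0.5036, 0.0594, 0.1192]
tool_rot: [0.05, -3.141, 0.0]
ft_force: [-0.3, -0.9, -5.3]
grip_width: 0.212
time: 10.98
position: [0.5038, 0.0594, 0.1174]
tool_rot: [0.05, -3.141, 0.0]
ft_force: [-1.2, -0.1, -4.8]
grip_width: 0.213
```

```bash
python3 -m pendant '[[[0,0,0],[0,0,0.0015],1],[[0,0,0],[0,0,0.0],1]]'
python3 -m pendant '[[[0,0,0],[0,0,0.0015],1],[[0,0,0],[0,0,0.0],1]]'
python3 -m pendant '[[[0,0,0],[0,0,0.0015],1],[[0,0,0],[0,0,0.0],1]]'
```

```text
time: 11.22
position: [0.5038, 0.0594, 0.116]
tool_rot: [0.05, -3.141, -0.0]
ft_force: [-0.3, 0.4, -5.7]
grip_width: 0.216
time: 11.48
position: [0.5038, 0.0595, 0.1145]
tool_rot: [0.05, -3.141, -0.0]
ft_force: [0.5, 0.8, -4.7]
grip_width: 0.21
time: 11.72
position: [0.5038, 0.0594, 0.1129]
tool_rot: [0.05, -3.141, -0.0]
ft_force: [-0.3, 0.1, -5.3]
grip_width: 0.213
```

```bash
python3 -m pendant '[[[0,0,0],[0,0,0.001],1],[[0,0,0],[0,0,0.0],1]]'
python3 -m pendant '[[[0,0,0],[0,0,0.001],1],[[0,0,0],[0,0,0.0],1]]'
```

```text
time: 11.98
position: [0.5042, 0.0595, 0.1124]
tool_rot: [-0.05, 3.141, 0.0]
ft_force: [0.5, 0.6, -2.8]
grip_width: 0.21
time: 12.22
position: [0.504, 0.0595, 0.1112]
tool_rot: [-0.049, 3.141, 0.0]
ft_force: [-0.1, -0.3, -3.3]
grip_width: 0.212
```

```bash
python3 -m pendant '[[[0,0,0],[0,0,0.001],1],[[0,0,0],[0,0,0.0],1]]'
python3 -m pendant '[[[0,0,0],[0,0,0.001],1],[[0,0,0],[0,0,0.0],1]]'
```

```text
time: 12.48
position: [0.5041, 0.0595, 0.1102]
tool_rot: [-0.05, 3.141, 0.0]
ft_force: [-0.4, -0.0, -2.2]
grip_width: 0.214
time: 12.72
position: [0.5042, 0.0595, 0.1093]
tool_rot: [-0.05, 3.141, 0.0]
ft_force: [0.2, 0.3, -0.2]
grip_width: 0.213
```

Run:
```python
from bench import monitor, eyes
import cv2, numpy as np
s=monitor.get_state(); print(s["position"],s["torque"],s["ft_force"])
ims=[]
for n,sl in [("side",(slice(160,280),slice(250,380))),("wrist",(slice(180,380),slice(220,420)))]:
    d=eyes.get_image(n); cv2.imwrite(f"pics/{n}6.png",cv2.resize(d["color"][sl][:,:,::-1],None,fx=4 if n=="side" else 3,fy=4 if n=="side" else 3,interpolation=cv2.INTER_CUBIC)); np.savez(f"{n}6.npz",**d)
```

```text
[0.50416151 0.05951313 0.10934348] [ 0.13307897  0.05120304 -0.06288796] [ 0.21927811  0.28492885 -0.15235589]
```

View pics/side6.png

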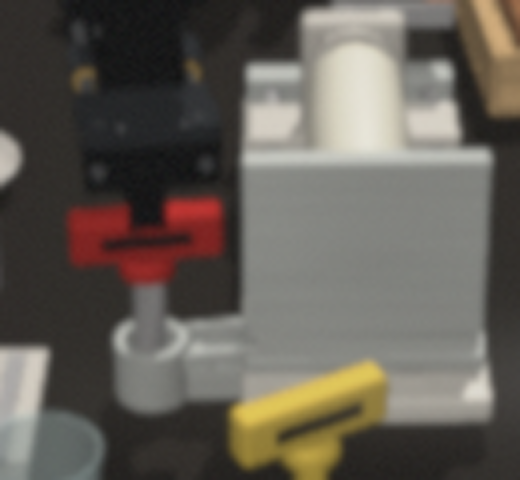

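View pics/wrist6.png

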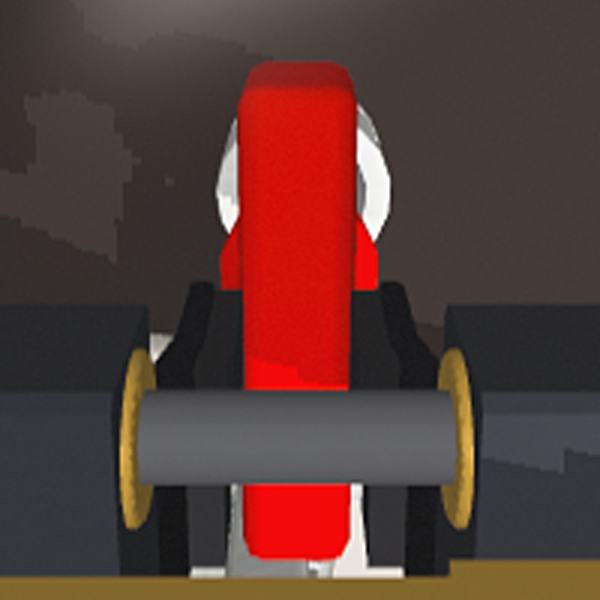

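Run:
```python
import numpy as np
from h import *
for k in (4,6):
    d=np.load(f"wrist{k}.npz"); r=d["range_z"]; print(k,[round(float(np.median(r[a:a+12,312:326])),4) for a in (215,240,265,285)])
    print(w(d,319,250))
```

```text
4 [0.1625, 0.1658, 0.1697, 0.1731]
[0.47683444 0.05884149 0.26276315]
6 [0.1629, 0.1664, 0.17, 0.1729]
[0.47927156 0.06019613 0.13214234]
```

The bar has not slipped in the jaws, so the tip is at about z = 0.010. I press slightly further and then start turning clockwise.

```bash
python3 -m pendant '[[[0,0,0],[0,0,0.001],1],[[0,0,0],[0,0,0.0],1]]'
python3 -m pendant '[[[0,0,0],[0,0,0.001],1],[[0,0,0],[0,0,0.0],1]]'
python3 -c "
from bench import monitor
print(monitor.get_state()['torque'])"
```

```text
time: 13.08
position: [0.5042, 0.0595, 0.1083]
tool_rot: [-0.049, 3.141, 0.0]
ft_force: [-0.1, 0.7, 2.3]
grip_width: 0.216
time: 13.32
position: [0.5042, 0.0595, 0.1074]
tool_rot: [-0.05, 3.14, 0.0]
ft_force: [0.1, 1.0, 3.6]
grip_width: 0.209
[ 0.17891318 -0.02538801 -0.05007945]
```

```bash
python3 -m pendant '[[[0,0,4],[0,0,0],1],[[0,0,4],[0,0,0.0],1]]'
python3 -m pendant '[[[0,0,4],[0,0,0],1],[[0,0,4],[0,0,0.0],1]]'
python3 -m pendant '[[[0,0,4],[0,0,0],1],[[0,0,4],[0,0,0.0],1]]'
python3 -c "
from bench import monitor
print(monitor.get_state()['torque'])"
```

```text
time: 13.58
position: [0.5025, 0.0592, 0.1055]
tool_rot: [-0.173, -3.134, 0.001]
ft_force: [-0.2, 0.3, -5.5]
grip_width: 0.215
time: 13.82
position: [0.5025, 0.0593, 0.1054]
tool_rot: [-0.39, -3.115, 0.002]
ft_force: [0.8, 1.2, -4.4]
grip_width: 0.208
time: 14.08
position: [0.5024, 0.0594, 0.1053]
tool_rot: [-0.606, -3.08, 0.002]
ft_force: [0.8, -0.0, -6.0]
grip_width: 0.205
[ 0.29209397 -0.16268226  0.10996551]
```

The force fell off, z dropped, and a 0.11 N m moment appeared, so the key has dropped in. I check with a tiny push, then keep turning.

```bash
python3 -m pendant '[[[0,0,0],[0,0,0.001],1],[[0,0,0],[0,0,0.001],1],[[0,0,0],[0,0,0],1]]'
python3 -c "
from bench import monitor,eyes
import numpy as np
from h import *
s=monitor.get_state();print(s['torque'],s['joint_positions'])
d=eyes.get_image('wrist');r=d['range_z'];print([round(float(np.median(r[a:a+12,312:326])),4) for a in (215,240,265,285)],w(d,319,250))
"
```

```text
time: 14.45
position: [0.5039, 0.0593, 0.1051]
tool_rot: [0.604, 3.083, 0.0]
ft_force: [-0.4, 1.2, 0.4]
grip_width: 0.207
[ 0.1035136  -0.01301258  0.0271649 ] [-0.66607752  0.0912958   0.52439989  1.93976647 -0.05065905  1.12316457
  1.06253287]
[0.1629, 0.1662, 0.17, 0.173] [0.48083678 0.07006678 0.12820694]
```

```bash
python3 -m pendant '[[[0,0,6],[0,0,0],1],[[0,0,6],[0,0,0],1],[[0,0,6],[0,0,0],1],[[0,0,6],[0,0,0],1]]'
python3 -c "
from bench import monitor
s=monitor.get_state();print(s['torque'],s['joint_positions'][-1])"
python3 -m pendant '[[[0,0,6],[0,0,0],1],[[0,0,6],[0,0,0],1],[[0,0,6],[0,0,0],1]]'
python3 -c "
from bench import monitor
s=monitor.get_state();print(s['torque'],s['joint_positions'][-1])"
```

```text
time: 15.0
position: [0.5038, 0.0593, 0.1051]
tool_rot: [-1.236, -2.888, 0.0]
ft_force: [0.3, 0.4, -0.5]
grip_width: 0.212
[0.10414776 0.04108958 0.09130889] 0.6424265878491381
time: 15.38
position: [0.5037, 0.0594, 0.1051]
tool_rot: [-1.673, -2.659, 0.0]
ft_force: [-0.4, 0.6, -0.3]
grip_width: 0.211
[0.08357577 0.17651372 0.13693678] 0.3300751325301436
```

```bash
for i in 1; do python3 -m pendant '[[[0,0,4],[0,0,0],1],[[0,0,4],[0,0,0],1]]'
python3 -c "
from bench import monitor
s=monitor.get_state();print(s['torque'],s['joint_positions'][-1])"
python3 -m pendant '[[[0,0,4],[0,0,0],1],[[0,0,4],[0,0,0],1]]'
python3 -c "
from bench import monitor
s=monitor.get_state();print(s['torque'],s['joint_positions'][-1])"; done
```

```text
time: 15.62
position: [0.5036, 0.0594, 0.1051]
tool_rot: [-1.853, -2.537, 0.0]
ft_force: [-1.2, 0.7, -0.2]
grip_width: 0.212
[0.08845365 0.21201703 0.13083452] 0.1923932590086349
time: 15.88
position: [0.5036, 0.0594, 0.1051]
tool_rot: [-2.025, -2.401, 0.001]
ft_force: [-1.5, 0.6, 0.4]
grip_width: 0.211
[0.08635318 0.24508763 0.12439662] 0.053590909475740085
```

```bash
python3 -m pendant '[[[0,0,3],[0,0,0],1],[[0,0,3],[0,0,0],1]]'
python3 -c "
from bench import monitor
s=monitor.get_state();print(s['torque'],s['joint_positions'][-1])"
python3 -m pendant '[[[0,0,3],[0,0,0],1],[[0,0,3],[0,0,0],1]]'
python3 -c "
from bench import monitor
s=monitor.get_state();print(s['torque'],s['joint_positions'][-1])"
```

```text
time: 16.12
position: [0.5035, 0.0595, 0.105]
tool_rot: [-2.147, -2.293, 0.001]
ft_force: [-0.1, 1.3, 0.0]
grip_width: 0.208
[0.11236854 0.27866675 0.06341803] -0.049878370216217396
time: 16.38
position: [0.5035, 0.0595, 0.1051]
tool_rot: [-2.264, -2.177, 0.001]
ft_force: [-2.5, 0.7, 0.6]
grip_width: 0.212
[0.05219577 0.27243063 0.14134474] -0.15396097234906464
```

```bash
python3 -m pendant '[[[0,0,3],[0,0,0],1],[[0,0,3],[0,0,0],1]]'
python3 -c "
from bench import monitor
s=monitor.get_state();print(s['torque'],s['joint_positions'][-1])"
python3 -m pendant '[[[0,0,3],[0,0,0],1],[[0,0,0],[0,0,0],1]]'
python3 -c "
from bench import monitor
s=monitor.get_state();print(s['torque'],s['joint_positions'][-1])"
python3 -m pendant '[[[0,0,3],[0,0,0],1],[[0,0,0],[0,0,0],1]]'
python3 -c "
from bench import monitor
s=monitor.get_state();print(s['torque'],s['joint_positions'][-1])"
```

```text
time: 16.62
position: [0.5035, 0.0595, 0.105]
tool_rot: [-2.375, -2.056, 0.001]
ft_force: [-0.4, 0.8, -0.0]
grip_width: 0.21
[0.04264526 0.26484122 0.45887717] -0.25759651745954
time: 16.88
position: [0.5035, 0.0595, 0.105]
tool_rot: [-2.425, -1.996, 0.001]
ft_force: [-1.4, 0.5, -1.2]
grip_width: 0.209
[0.08533002 0.35576865 0.43261497] -0.30748449525161303
time: 17.12
position: [0.5036, 0.0595, 0.105]
tool_rot: [-2.476, -1.933, 0.001]
ft_force: [-0.5, 1.0, -0.4]
grip_width: 0.213
[0.09448458 0.36480352 0.61611495] -0.35898395462049093
```

The moment jumped from 0.12 to about 0.6 N m with almost no side force, which looks like the hard stop. I check that nothing else is touching.

Run:
```python
from bench import monitor, eyes
import cv2, numpy as np
d=eyes.get_image("wrist"); a=cv2.resize(d["color"][180:380,220:420,::-1],None,fx=2,fy=2)
d=eyes.get_image("side"); b=cv2.resize(d["color"][160:260,250:350,::-1],None,fx=4,fy=4)
cv2.imwrite("pics/c7.png",np.hstack([a,b]))
```

```text
(no output)
```

View pics/c7.png

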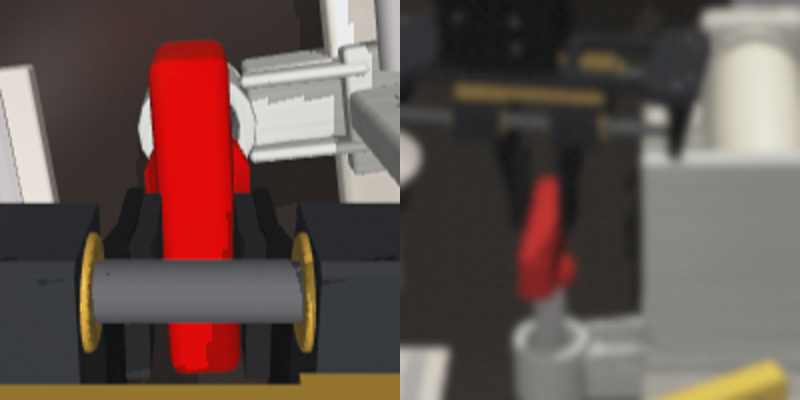

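The bar has twisted about 4° in the jaws, which fits a firm stop. At 0.6 N m the socket forces could be near 100 N, so I stop here, back off until the moment is about zero, and then lift.

```bash
python3 -m pendant '[[[0,0,-3],[0,0,0],1],[[0,0,-3],[0,0,0],1],[[0,0,0],[0,0,0],1]]'
python3 -c "
from bench import monitor
s=monitor.get_state();print(s['torque'],s['joint_positions'][-1])"
```

```text
time: 17.6
position: [0.5037, 0.0593, 0.105]
tool_rot: [-2.375, -2.055, 0.0]
ft_force: [-1.3, 0.6, -1.2]
grip_width: 0.211
[ 0.10227803  0.36485191 -0.04550236] -0.2574428383622458
```

```bash
python3 -m pendant '[[[0,0,0],[0,0,-0.005],1],[[0,0,0],[0,0,-0.01],1],[[0,0,0],[0,0,-0.015],1]]'
python3 -m pendant '[[[0,0,0],[0,0,-0.03],1],[[0,0,0],[0,0,-0.04],1],[[0,0,0],[0,0,-0.05],1],[[0,0,0],[0,0,-0.035],1],[[0,0,0],[0,0,-0.01],1]]'
python3 -m pendant '[[[0,0,-10],[0,0,0],1],[[0,0,-10],[0,0,0],1],[[0,0,-10],[0,0,0],1],[[0,0,-10],[0,0,0],1],[[0,0,-10],[0,0,0],1],[[0,0,-10],[0,0,0],1],[[0,0,-10],[0,0,0],1],[[0,0,-10],[0,0,0],1]]'
python3 -m pendant '[[[0,0,-10],[0,0,0],1],[[0,0,-10],[0,0,0],1],[[0,0,0],[0,0,0],1],[[0,0,0],[0,0,0],1]]'
python3 -c "
from bench import monitor
from scipy.spatial.transform import Rotation as R
s=monitor.get_state();print(s['position'],s['joint_positions'],s['ft_force']);print(R.from_rotvec(s['tool_rot']).as_matrix())"
```

```text
time: 17.98
position: [0.5036, 0.0588, 0.1354]
tool_rot: [2.375, 2.056, -0.002]
ft_force: [0.4, -0.2, -4.7]
grip_width: 0.214
time: 18.6
position: [0.5057, 0.0591, 0.3042]
tool_rot: [2.373, 2.054, 0.011]
ft_force: [0.7, -0.5, -6.2]
grip_width: 0.209
time: 19.6
position: [0.5034, 0.059, 0.2993]
tool_rot: [-0.489, -3.102, 0.001]
ft_force: [0.6, -0.4, -4.6]
grip_width: 0.214
time: 20.1
position: [0.5037, 0.0592, 0.2998]
tool_rot: [0.045, -3.141, 0.0]
ft_force: [-0.9, 0.8, -6.3]
grip_width: 0.209
[0.50369501 0.0592387  0.29976798] [-0.80393696 -0.03988212  0.62046928  1.65830013  0.02325399  1.5162013
  1.41405873] [-0.85784655  0.75303418 -6.30110679]
[[-9.99597062e-01 -2.83819084e-02 -4.25924381e-04]
 [-2.83818618e-02  9.99597147e-01 -1.15062268e-04]
 [ 4.29018483e-04 -1.02927378e-04 -9.99999903e-01]]
```

```bash
python3 -m pendant '[[[0,0,0],[-0.0038,-0.0435,0],1],[[0,0,0],[-0.0055,-0.055,0],1],[[0,0,0],[-0.0055,-0.055,0],1],[[0,0,0],[-0.0055,-0.055,0],1],[[0,0,0],[-0.0055,-0.055,0],1],[[0,0,0],[-0.005,-0.055,0],1],[[0,0,0],[-0.005,-0.055,0],1],[[0,0,0],[-0.005,-0.05,0],1]]'
python3 -m pendant '[[[0,0,0],[0,0,0.03],1],[[0,0,0],[0,0,0.04],1],[[0,0,0],[0,0,0.01],1],[[0,0,0],[0,0,0],1],[[0,0,0],[0,0,0],1],[[0,0,0],[0,0,0],1],[[0,0,0],[0,0,0],1]]'
python3 - <<'E'
from bench import monitor, eyes
import cv2, numpy as np
s=monitor.get_state(); print(s["position"],s["tool_rot"])
d=eyes.get_image("wrist"); np.savez("wrist8.npz",**d); a=cv2.resize(d["color"][180:380,220:420,::-1],None,fx=2,fy=2)
d=eyes.get_image("side"); np.savez("side8.npz",**d);b=cv2.resize(d["color"][240:400,250:410,::-1],None,fx=2.5,fy=2.5)
cv2.imwrite("pics/c8.png",np.hstack([a,b]))
E
```

```text
time: 21.1
position: [0.5585, -0.364, 0.2995]
tool_rot: [0.047, -3.141, -0.0]
ft_force: [0.9, 0.2, -4.3]
grip_width: 0.212
time: 21.98
position: [0.5583, -0.3628, 0.221]
tool_rot: [-0.05, 3.14, -0.001]
ft_force: [-0.4, -0.3, -5.5]
grip_width: 0.212
[ 0.55832864 -0.36281938  0.22100326] [-4.95514272e-02  3.13983923e+00 -8.52650952e-04]
```

View pics/c8.png

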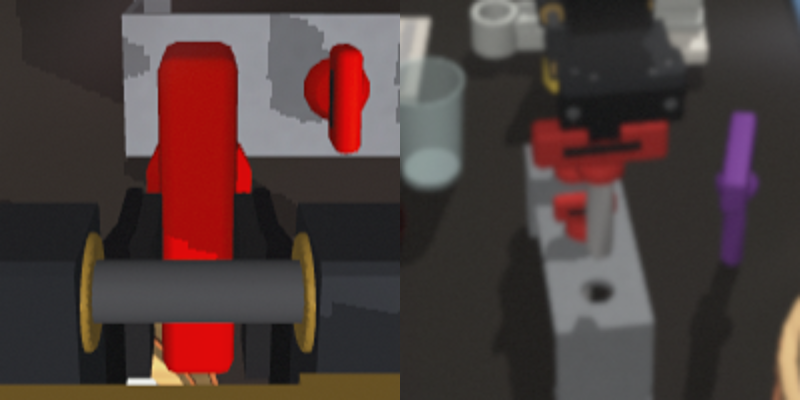

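The bar is straight in the grip again, and the stand hole is visible under the tip. I correct x by about -1.8 mm.

```bash
python3 -m pendant '[[[0,0,0],[0.0018,0,0.015],1],[[0,0,0],[0,0,0],1],[[0,0,0],[0,0,0],1],[[0,0,0],[0,0,0],1],[[0,0,0],[0,0,0],1]]'
python3 -m pendant '[[[0,0,0],[0,0,0],1]]'
```

```text
time: 22.7
position: [0.5564, -0.3628, 0.2053]
tool_rot: [-0.05, 3.141, -0.0]
ft_force: [-0.4, -0.0, -4.3]
grip_width: 0.209
time: 22.82
position: [0.5563, -0.3627, 0.2052]
tool_rot: [-0.05, 3.141, -0.0]
ft_force: [-0.4, -0.1, -5.7]
grip_width: 0.211
```

Now at (0.5563, -0.3627), against a grasp pose of (0.5565, -0.3629). The tip is at about z = 0.105, so I lower into the hole.

```bash
python3 -m pendant '[[[0,0,0],[0,0,0.012],1],[[0,0,0],[0,0,0.01],1],[[0,0,0],[0,0,0.01],1],[[0,0,0],[0,0,0.005],1],[[0,0,0],[0,0,0],1]]'
python3 -m pendant '[[[0,0,0],[0,0,0.015],1],[[0,0,0],[0,0,0.015],1],[[0,0,0],[0,0,0.015],1],[[0,0,0],[0,0,0.01],1],[[0,0,0],[0,0,0],1]]'
python3 -m pendant '[[[0,0,0],[0,0,0.004],1],[[0,0,0],[0,0,0.002],1],[[0,0,0],[0,0,0],1]]'
```

```text
time: 23.45
position: [0.556, -0.3624, 0.1675]
tool_rot: [0.05, -3.14, -0.001]
ft_force: [0.3, 1.3, -4.7]
grip_width: 0.214
time: 24.08
position: [0.5556, -0.3621, 0.1118]
tool_rot: [0.049, -3.139, -0.002]
ft_force: [-0.3, 0.0, -6.6]
grip_width: 0.213
time: 24.45
position: [0.5563, -0.3626, 0.1072]
tool_rot: [-0.05, 3.141, 0.0]
ft_force: [0.9, -0.1, -4.8]
grip_width: 0.211
```

```bash
python3 -m pendant '[[[0,0,0],[0,0,0.002],1],[[0,0,0],[0,0,0],1],[[0,0,0],[0,0,0],1]]'
python3 -m pendant '[[[0,0,0],[0,0,0.0015],1],[[0,0,0],[0,0,0],1],[[0,0,0],[0,0,0],1]]'
```

```text
time: 24.82
position: [0.5563, -0.3626, 0.1051]
tool_rot: [-0.05, 3.141, 0.0]
ft_force: [-0.9, 0.3, -5.2]
grip_width: 0.208
time: 25.2
position: [0.5564, -0.3627, 0.1038]
tool_rot: [-0.05, 3.141, -0.0]
ft_force: [0.3, 0.2, -2.3]
grip_width: 0.21
```

Contact is starting at the original height. I release to partial opening (clear of the small key), then raise.

```bash
python3 -m pendant '[[[0,0,0],[0,0,0.0005],0.3],[[0,0,0],[0,0,0],0.1],[[0,0,0],[0,0,0],-0.05],[[0,0,0],[0,0,0],-0.05],[[0,0,0],[0,0,0],-0.05],[[0,0,0],[0,0,0],-0.05]]'
python3 -m pendant '[[[0,0,0],[0,0,-0.01],-0.05],[[0,0,0],[0,0,-0.03],-0.05],[[0,0,0],[0,0,-0.05],-0.05],[[0,0,0],[0,0,-0.06],-0.05],[[0,0,0],[0,0,-0.06],-0.05],[[0,0,0],[0,0,-0.02],-0.05],[[0,0,0],[0,0,0],-0.05],[[0,0,0],[0,0,0],-0.05]]'
python3 - <<'E'
from bench import monitor, eyes
import cv2, numpy as np
from h import *
s=monitor.get_state(); print(s["position"],s["ft_force"])
d=eyes.get_image("wrist"); np.savez("wrist9.npz",**d); a=cv2.resize(d["color"][165:255,285:355,::-1],(420,540),interpolation=cv2.INTER_CUBIC)
d=eyes.get_image("top"); np.savez("top9.npz",**d)
d=eyes.get_image("side"); b=cv2.resize(d["color"][280:410,285:375,::-1],(374,540),interpolation=cv2.INTER_CUBIC)
cv2.imwrite("pics/c9.png",np.hstack([a,b])); cv2.imwrite("pics/side9.png",d["color"][:,:,::-1])
E
```

```text
time: 25.95
position: [0.5562, -0.3627, 0.103]
tool_rot: [-0.05, 3.141, 0.0]
ft_force: [-1.2, -0.2, -0.2]
grip_width: 0.525
time: 26.95
position: [0.5559, -0.3622, 0.3318]
tool_rot: [0.049, -3.14, -0.002]
ft_force: [-0.2, 0.3, -0.3]
grip_width: 0.527
[ 0.55588696 -0.36224436  0.33179242] [-0.18864995  0.34400053 -0.27639947]
```

View pics/c9.png

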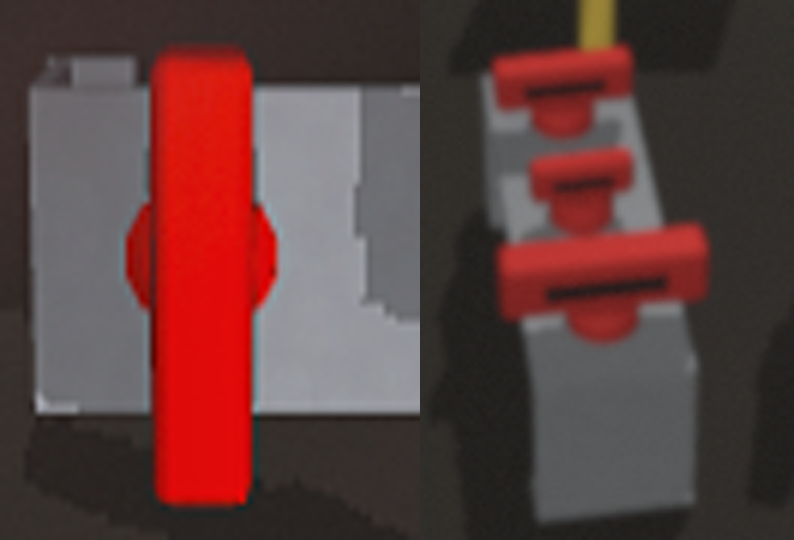

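View pics/side9.png

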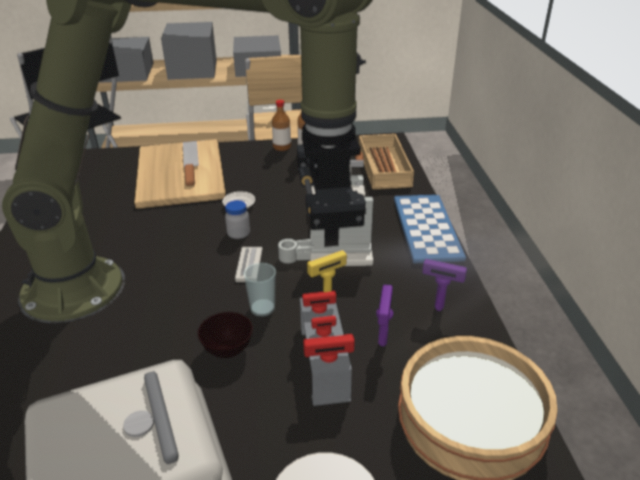

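The key stands upright, with its bar in the same pixels as before the grasp. The bystanders and other keys are unmoved, so I hand in.

```bash
python3 -c "
from bench import order
print(order.close_job())"
```

```text
the job is handed in; nothing more can be done
None
```

The screw is tightened and the large red key is back in its own hole, upright and let go. I handed the job in at about 27 s; no verdict is reported.

- **Drop-in:** I lowered the key into the boss with about 8 N of pressure and turned it clockwise. Within the first 8° the pressure fell away and the key dropped. The tip ended at about z = 0.005 m, roughly 12–13 mm below the rim.
- **Tightening:** The screw turned at a steady 0.12 N m or so, then the moment rose to about 0.6 N m with little side force. I took that as the hard stop. I could not read the screw angle itself, so this rests on the moment and on the bar twisting about 4° in the jaws.
- **Backing off:** I turned back 6° until the moment was about zero before lifting. At most that turned the screw back by a small part of its margin.
- **Last checks:** In the last wrist view the bar covers the same pixels as before the grasp. The side view shows the other keys and bystanders where they were. The gripper is open and clear, with force near zero.
- **Disagreements:** The top and wrist cameras differed by 2 to 4 mm on absolute positions. They agreed within about 1.5 mm on the offset from bar to boss, which is what I used. Under light pressure in the boss, the tool height also read about 5 mm lower than the expected blocked height, before the key had clearly dropped in. I did not explain that.

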